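Unlock the carrier, pack the filter cassettes, lock the end stop

ROBOT

A 6-joint arm with a two-finger parallel gripper is mounted at the origin on a cart in front of the work surface, level with it; the furniture and walls round the work are solid. World frame = base frame: x ahead of the robot, y to its left, z up, the work surface at z = 0. Lengths are in m, angles in rad, forces in N, time in s.
With the tool pointing down it reaches from about 0.35 to 0.775 m from the base axis. Payload 7.3 kg.
Tool frame: the origin (TCP) lies midway between the tips of the shut fingers; the grasp point (between the pads) lies 19 mm behind it; z points along the fingers, y is the line along which they close (so a half turn about z gives the same grasp; the last joint's range is limited). The gripper opens to 92 mm and grips with 3 to 60 N. Pads are 19 mm wide; open, the fingers measure 130 mm over their backs; the gripper's body (75 mm by 190 mm) begins 47 mm behind the grasp point.
Start: joints at [1.043, 0.342, 1.524, -0, 1.275, -0.146], TCP at [0.196, 0.487, 0.193] pointing down, gripper open.
Joint ranges: [-2.53, 2.53], [-0.77, 2.02], [0.04, 2.7], [-1, 4.14], [0.28, 2.66], [-3.11, 3.11]. Speed limits (rad/s): [2.57, 2.57, 3.14, 3.14, 3.14, 3.14].

INTERFACE

Orientations are given as [roll, pitch, yaw] about the fixed x, y, z axes, in that order (R = Rz(yaw) Ry(pitch) Rx(roll)).
In Python, from cell import monitor, vision, workorder gives the robot as it stands.
- The arm moves only by the tool move_arm, never from a script. Its argument "rows" is a list of rows, each a list of 5 numbers: the shift along the world's x, y, z in mm, then the turn about the world's z in rad, then the closure, from -1 (fully open) to 1 (shut). A call has 1 to 12 rows; each row shifts and turns the commanded pose from where the row before left it; what a row does not reach is not made up. A row lasts 1/10 s, in which the tool goes at most 50 mm and 8.59 degrees, less where a joint would pass 70% of its speed; a pose out of reach is approached as far as the arm can. A call is refused whole if a number of a shift passes 50 or a number of a turn 0.15, either way. A call with a gripper value outside its range is refused whole. The fingers move at their own pace and stop on an object; "newtons" is the grip in N (left out, the last holds). Time passes only in rows, so rows that do not move let the fingers close. It gives the time, the measured TCP pose, the force, the opening and the grip force at its end, in the units of the state.
- monitor.observe(): the state, without advancing time (a new reading comes with each control period).
- vision.read_camera(name): name is "scene" or "top" or "wrist"; returns the picture (384x512x3 uint8, red, green, blue); there is no depth.
- vision.get_calibration(name): a dict with "K" (3x3 intrinsics, pixels), "T" (4x4, takes a point from camera to world coordinates); the wrist camera has in their place "mount" (4x4, takes a point from camera to tool coordinates, whose origin is the TCP and whose axes are the flange's). Camera axes: x right, y up, looking along -z (the intrinsics and any distortion apply to the point x, -y, -z); pixel columns grow to the right and rows downward; lengths in m; the calibration is good to about 2 mm. A picture is of the moment at which its call begins: read the wrist's pose just before it. get_calibration takes no time and is no camera call.
- workorder.hand_in(): hands the job in; it is judged then, once.
The state is a dict: "time": time; "qpos": joint angles; "qvel": joint speeds; "joint_efforts": joint torques, N m; "tool_pos": TCP position; "tool_rot": TCP orientation; "contact_force": force on the tool from outside, world axes, zero at the start; "torque": the same for the moment, N m; "opening": finger opening in m; "grip_force": force on a finger pad.
Only numpy, scipy, OpenCV 4.12 (cv2) and the standard library are available. Lean on these libraries where they do the work, as an engineer would, in place of code of your own. Each camera call takes 0.05 s, during which the arm holds its last target. There are 200 camera calls.

TASK

Get the carrier ready for transport. Its sliding end stop is locked: push the sprung stud in, turn it back anticlockwise so that it springs up, and slide the stop open to make room. Stand every filter cassette upright in the channel, in one row with flat faces toward the end wall. Then slide the stop up until the row is snug, with no gaps between wall, cassettes and stop, and only then lock the stop by pushing the stud in and turning it clockwise a quarter turn as far as it goes, so that it stays down when let go. Leave the bottles and dishes standing about where they are.

Things in the scene. Friction and masses are not known exactly. Their poses are not given: they have to be found in the camera images.
- carrier: carrier fixed to the bench: aluminium base 92 mm wide (x), 280 mm long (y); floor 18 mm above the bench with an 11 mm T-slot along its middle, white guide rails down both sides (64 mm between them, tops 40 mm above the bench), fixed end wall at the -y end (50 mm wide, top 78 mm above the bench), sliding stop at the +y end. Origin: centre of the underside; z up
- wall_face (a point): foot of the end wall's inner face, on the channel's middle line, at floor height (18 mm above the bench); axes as the carrier's: +y points along the channel to the end stop
- stop_face (a point): foot of the end stop's flat face that looks at the end wall, on the middle line at floor height; moves with the stop; axes as the carrier's. The face is 50 mm wide and 50 mm high; the stop is 70 mm long, behind (+y of) the face
- end_stop (a joint): slide of the end stop in m: 0 = fully open (face 195 mm from the wall face), grows toward the wall up to 0.13; it moves with about 2 N of friction and stays where it is left; while the stud is locked the stop is clamped. Starts between 0.05 and 0.12
- stud_grip (a point): grip point on the stud's axis on its black wing knob, 44 mm behind the stop's face, 99 mm above the bench with the stud up. Knob: bar 14 mm thick (this point's x), 40 mm long (y), 27 mm high, top 12 mm above this point, on a 34 mm disc, top 15 mm below it. Unlocked, the bar lies along the channel. Hold the knob to slide the stop, too
- stud (a joint): how far the stud is pushed in (down), m: 0 = up, 0.009 = fully down; spring 6 N at 0, 14 N fully down. The T-head at its foot sits in the carrier's T-slot and cannot turn before it is pushed in past 0.0055; turned clockwise, it catches under the slot's lips and, let go, comes back to 0.0055, where it clamps the stop (about 12 N; held down it does not)
- stud_turn (a joint): turn of the knob in rad, growing clockwise seen from above: 0 = unlocked (bar along the channel), 1.55 = stop, fully locked (bar across the channel). Starts locked, at about 1.5
- place0 (a point): middle of the 0 to 34 mm stretch of channel floor from the end wall: where cassette number 1 from the wall stands when the row is snug; axes as the carrier's
- place1 (a point): middle of the 34 to 68 mm stretch of channel floor from the end wall: where cassette number 2 from the wall stands when the row is snug; axes as the carrier's
- place2 (a point): middle of the 68 to 102 mm stretch of channel floor from the end wall: where cassette number 3 from the wall stands when the row is snug; axes as the carrier's
- place3 (a point): middle of the 102 to 136 mm stretch of channel floor from the end wall: where cassette number 4 from the wall stands when the row is snug; axes as the carrier's
- place4 (a point): middle of the 136 to 170 mm stretch of channel floor from the end wall: where cassette number 5 from the wall stands when the row is snug; axes as the carrier's
- cassette0: white filter cassette with two flat faces, 56 mm (its x) by 34 mm thick (its y) by 72 mm high, 160 g, heavy at the foot, standing upright on the tray; same front and back; origin: centre of its underside, z up. May be absent
- cassette1: white filter cassette with two flat faces, 56 mm (its x) by 34 mm thick (its y) by 72 mm high, 160 g, heavy at the foot, standing upright on the tray; same front and back; origin: centre of its underside, z up. May be absent
- cassette2: white filter cassette with two flat faces, 56 mm (its x) by 34 mm thick (its y) by 72 mm high, 160 g, heavy at the foot, standing upright on the tray; same front and back; origin: centre of its underside, z up. May be absent
- cassette3: white filter cassette with two flat faces, 56 mm (its x) by 34 mm thick (its y) by 72 mm high, 160 g, heavy at the foot, standing upright on the tray; same front and back; origin: centre of its underside, z up. May be absent
- cassette4: white filter cassette with two flat faces, 56 mm (its x) by 34 mm thick (its y) by 72 mm high, 160 g, heavy at the foot, standing upright on the tray; same front and back; origin: centre of its underside, z up. May be absent
- tray: shallow steel tray fixed to the bench, 94 mm (x) by 416 mm (y), floor 3 mm thick, rim 20 mm high, on which the cassettes stand at first; origin: centre of its underside. Just behind it stands a box-shaped instrument 163 mm tall: keep the gripper clear of it
- reagent_bottle: small white bottle, 42 mm in diameter, 99 mm high, a bystander beside the cassettes; origin: centre of its underside
- petri_stack: stack of petri dishes, 69 mm in diameter, 46 mm high, a bystander behind the carrier; origin: centre of its underside
- amber_bottle: amber glass bottle, 52 mm in diameter, 114 mm high, a bystander at the back; origin: centre of its underside

How it is judged:
On the way, in this order (a step that is already met when the one before it is completed fails the run):
1. the stud is turned back and has sprung up (value of joint stud_turn below 0.3 rad and value of joint stud below 0.003 m), for 0.2 s.
2. all cassettes stand upright in the channel between wall and stop, the stud not yet turned (angle between each of cassette0, cassette1, cassette2, cassette3, cassette4's own z axis and vertical below 0.1 rad and z of cassette0 in the frame of wall_face between -0.005 and 0.006 m and x of cassette0 in the frame of wall_face between -0.012 and 0.012 m and y of each of cassette0, cassette1, cassette2, cassette3, cassette4 in the frame of wall_face above 0.01 m and y of each of cassette0, cassette1, cassette2, cassette3, cassette4 in the frame of stop_face below -0.01 m and z of cassette1 in the frame of wall_face between -0.005 and 0.006 m and x of cassette1 in the frame of wall_face between -0.012 and 0.012 m and z of cassette2 in the frame of wall_face between -0.005 and 0.006 m and x of cassette2 in the frame of wall_face between -0.012 and 0.012 m and z of cassette3 in the frame of wall_face between -0.005 and 0.006 m and x of cassette3 in the frame of wall_face between -0.012 and 0.012 m and z of cassette4 in the frame of wall_face between -0.005 and 0.006 m and x of cassette4 in the frame of wall_face between -0.012 and 0.012 m and value of joint stud_turn below 0.4 rad), for 0.2 s.
At the end, for the whole second after the job is handed in: every cassette upright (0.1 rad) in the channel, within 12 mm of its middle line and square to it (0.15 rad); the places from the wall filled in turn (12 mm) and the stop up to the last, all gaps together under 6 mm; stud turned past 1.3 rad and sprung back to locked height (4 to 7.5 mm in); at rest (angle between each of cassette0, cassette1, cassette2, cassette3, cassette4's own z axis and vertical below 0.1 rad and z of cassette0 in the frame of wall_face between -0.005 and 0.006 m and x of cassette0 in the frame of wall_face between -0.012 and 0.012 m and y of each of cassette0, cassette1, cassette2, cassette3, cassette4 in the frame of wall_face above 0.01 m and y of each of cassette0, cassette1, cassette2, cassette3, cassette4 in the frame of stop_face below -0.01 m and angle between the y axis of each of cassette0, cassette1, cassette2, cassette3, cassette4 and the y axis of carrier, either way round below 0.15 rad and linear speed of each of cassette0, cassette1, cassette2, cassette3, cassette4 below 0.02 m/s and z of cassette1 in the frame of wall_face between -0.005 and 0.006 m and x of cassette1 in the frame of wall_face between -0.012 and 0.012 m and z of cassette2 in the frame of wall_face between -0.005 and 0.006 m and x of cassette2 in the frame of wall_face between -0.012 and 0.012 m and z of cassette3 in the frame of wall_face between -0.005 and 0.006 m and x of cassette3 in the frame of wall_face between -0.012 and 0.012 m and z of cassette4 in the frame of wall_face between -0.005 and 0.006 m and x of cassette4 in the frame of wall_face between -0.012 and 0.012 m and horizontal distance between any of cassette0, cassette1, cassette2, cassette3, cassette4 and place0 below 0.012 m and horizontal distance between any of cassette0, cassette1, cassette2, cassette3, cassette4 and place1 below 0.012 m and horizontal distance between any of cassette0, cassette1, cassette2, cassette3, cassette4 and place2 below 0.012 m and (value of joint end_stop above 0.087 m or horizontal distance between any of cassette0, cassette1, cassette2, cassette3, cassette4 and place3 below 0.012 m) and (value of joint end_stop above 0.053 m or horizontal distance between any of cassette0, cassette1, cassette2, cassette3, cassette4 and place4 below 0.012 m) and (value of joint end_stop above 0.087 m or value of joint end_stop between 0.053 and 0.068 m or value of joint end_stop between 0.019 and 0.034 m) and value of joint stud_turn above 1.3 rad and value of joint stud between 0.004 and 0.0075 m); the robot touches nothing.
It fails at once if the reagent bottle is knocked over or shoved more than 6 cm (angle between reagent_bottle's own z axis and vertical above 0.6 rad or distance of reagent_bottle from where it was at the start of the episode above 0.06 m).
It fails at once if the petri stack is knocked over or shoved more than 6 cm (angle between petri_stack's own z axis and vertical above 0.6 rad or distance of petri_stack from where it was at the start of the episode above 0.06 m).
It fails at once if the amber bottle is knocked over or shoved more than 6 cm (angle between amber_bottle's own z axis and vertical above 0.6 rad or distance of amber_bottle from where it was at the start of the episode above 0.06 m).
Of cassette0, cassette1, cassette2, cassette3, cassette4 only 3 to 5 are there at a start; the rules pass over those that are not, and their reading is None.
At some moment in a run one of cassette0, cassette1, cassette2, cassette3, cassette4 may be knocked a few centimetres aside while the robot is not near it.
It also fails if it takes over 210 s, if anything falls off the work surface, if the arm or the gripper's body presses on something with over 40 N, if the wrist force passes 120 N, or if a joint passes its speed limit or range.

## Working session

There is one attempt and no reset: what is moved stays moved. The work goes in short steps, Python scripts to look and compute and a tool call to move; the robot and the scene stay as the last step left them, time stands still between calls to the robot, and variables do not carry over. Pictures are saved under pics/ and viewed, at most 14 in all, crops included, and the job is handed in when it is done.

Besides the shell and the picture viewer there is one more tool, called after "Request:" in YAML: its name, and indented under it one key for each argument. move_arm: Moves the arm, as the interface text tells. Its arguments: {"type":"object","properties":{"rows":{"type":"array","items":{"type":"array","items":{"type":"number"}}},"newtons":{"type":"number"}},"required":["rows"]}

```bash
mkdir -p pics; ls; cat > h.py <<'E'
import numpy as np, cv2
from scipy.spatial.transform import Rotation as R
from cell import monitor, vision, workorder
def cal(n):
    c=vision.get_calibration(n); return c
def snap(n,f,crop=None,scale=1):
    im=vision.read_camera(n)[:,:,::-1].copy(); cv2.imwrite('pics/raw_'+f,im)
    if crop: im=im[crop[1]:crop[3],crop[0]:crop[2]]
    if scale!=1: im=cv2.resize(im,None,fx=scale,fy=scale,interpolation=cv2.INTER_CUBIC)
    cv2.imwrite('pics/'+f,im)
def T_of(n,state=None):
    c=cal(n)
    if 'T' in c: return np.array(c['T'])
    s=state or monitor.observe(); M=np.eye(4); M[:3,:3]=R.from_euler('xyz',s['tool_rot']).as_matrix(); M[:3,3]=s['tool_pos']
    return M@np.array(c['mount'])
def pix2w(n,u,v,z,state=None):
    c=cal(n);K=np.array(c['K']);T=T_of(n,state)
    d=np.array(c.get('dist',c.get('distortion',np.zeros(5))),float)
    p=cv2.undistortPoints(np.array([[[u,v]]],float),K,d)[0,0]
    r=T[:3,:3]@np.array([p[0],-p[1],-1]); o=T[:3,3]
    return o+r*(z-o[2])/r[2]
def w2pix(n,P,state=None):
    c=cal(n);K=np.array(c['K']);T=T_of(n,state)
    q=(np.linalg.inv(T)@np.c_[np.atleast_2d(P),np.ones(len(np.atleast_2d(P)))].T)[:3]
    x=K@np.array([q[0],-q[1],-q[2]]); return (x[:2]/x[2]).T
E
python3 - <<'E'
from h import *
print(monitor.observe())
for n in ('scene','top','wrist'): print(n,cal(n))
snap('top','t0.png',scale=1.5); snap('scene','s0.png',scale=1.5)
E
```

```text
pics
{'time': 0.0, 'qpos': array([ 1.04298578e+00,  3.42707407e-01,  1.52499725e+00, -1.11599277e-05,
        1.27539646e+00, -1.45978744e-01]), 'qvel': array([-0.00049009,  0.00026409, -0.00039046, -0.00105702, -0.00017577,
       -0.00057968]), 'joint_efforts': array([-3.94507069e-04, -4.31224322e+01, -2.44219369e+01,  7.18078902e-02,
        5.58430958e-02, -1.11253182e-04]), 'tool_pos': array([0.19537043, 0.4868112 , 0.19265985]), 'tool_rot': array([-3.14009868e+00, -2.08864373e-04,  2.75976396e+00]), 'contact_force': array([ 0.27922892, -0.70923266,  0.44467554]), 'torque': array([-0.02550766,  0.01768001, -0.02395092]), 'grip_force': 0.0, 'opening': 0.09155822276883017}
scene {'K': array([[366.03987575,   0.        , 252.99849408],
       [  0.        , 366.03987575, 190.0203081 ],
       [  0.        ,   0.        ,   1.        ]]), 'T': array([[ 0.85509549,  0.34195456, -0.38971629,  0.10215136],
       [-0.51832868,  0.5462367 , -0.6579976 , -0.71196312],
       [-0.01212794,  0.76465191,  0.6443294 ,  0.81591794],
       [ 0.        ,  0.        ,  0.        ,  1.        ]]
[... 236 characters left out ...]
     [-0.99963367, -0.01352151,  0.02344551,  0.07897319],
       [ 0.02178012,  0.11236205,  0.99342861,  1.47310758],
       [ 0.        ,  0.        ,  0.        ,  1.        ]])}
wrist {'K': array([[328.91351364,   0.        , 254.3402884 ],
       [  0.        , 328.91351364, 189.72575084],
       [  0.        ,   0.        ,   1.        ]]), 'mount': array([[-6.93817920e-04,  9.68517364e-01,  2.48945044e-01,
         6.63566265e-02],
       [ 9.99999275e-01,  4.27076584e-04,  1.12549471e-03,
         5.37170913e-04],
       [ 9.83742571e-04,  2.48945644e-01, -9.68516958e-01,
        -1.90736003e-01],
       [ 0.00000000e+00,  0.00000000e+00,  0.00000000e+00,
         1.00000000e+00]])}
```

View pics/t0.png

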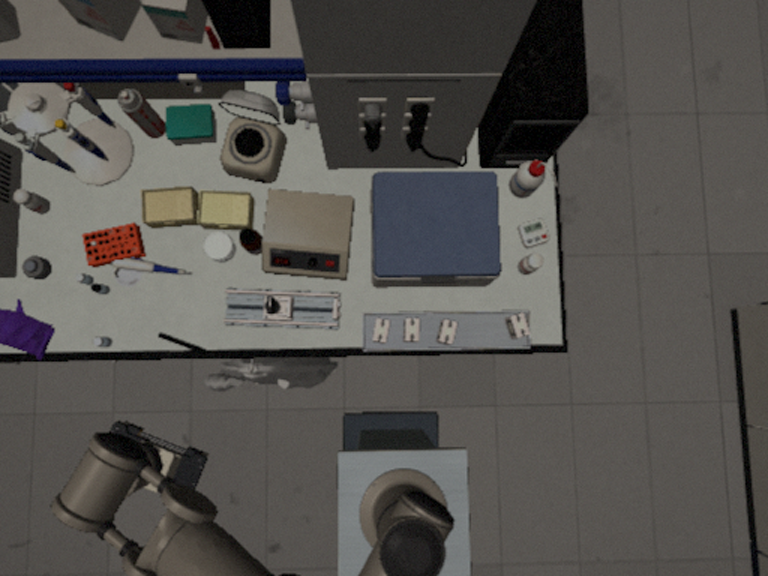

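View pics/s0.png

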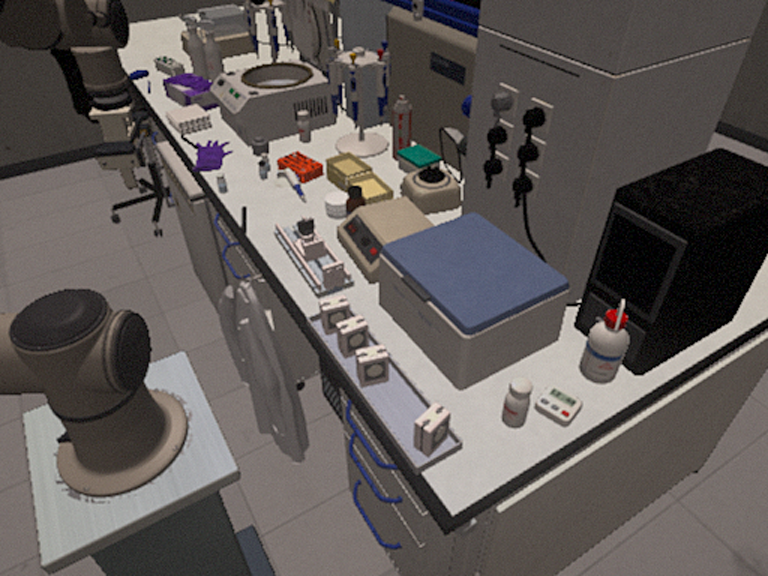

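Top view (1.5×): carrier at about (225–340, 290–327), knob at (271,303), four cassettes in the tray at (381,330), (412,330), (448,331) and (518,325). The instrument is just above the tray.

```bash
python3 - <<'E'
from h import *
for nm,u,v,z in [('knob',271,303,.111),('carL',225,308,.018),('carR',340,309,.03),('c0',381,330,.075),('c1',412,330,.075),('c2',448,331,.075),('c3',518,325,.075),('trayL',363,331,.02),('trayR',529,331,.02),('instr near',440,280,.163),('box near',300,277,.1),('petri',218,246,.046),('amber',251,240,.114),('reagent',531,262,.099)]:
    print(nm,pix2w('top',u/1.5,v/1.5,z).round(3))
im=cv2.imread('pics/raw_t0.png'); 
cv2.imwrite('pics/t0c.png',cv2.resize(im[180:245,140:365],None,fx=3.5,fy=3.5,interpolation=cv2.INTER_CUBIC))
E
```

```text
knob [0.503 0.302 0.111]
carL [0.501 0.43  0.018]
carR [0.494 0.146 0.03 ]
c0 [0.439 0.048 0.075]
c1 [ 0.438 -0.026  0.075]
c2 [ 0.434 -0.112  0.075]
c3 [ 0.446 -0.28   0.075]
trayL [0.44  0.091 0.02 ]
trayR [ 0.433 -0.321  0.02 ]
instr near [ 0.545 -0.085  0.163]
box near [0.565 0.236 0.1  ]
petri [0.651 0.442 0.046]
amber [0.652 0.349 0.114]
reagent [ 0.594 -0.311  0.099]
```

View pics/t0c.png

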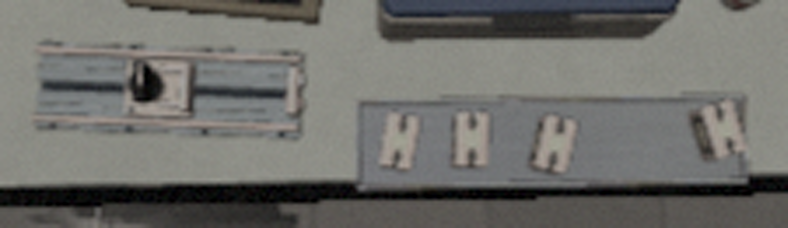

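Request:
move_arm:
  rows:
    - [0,-15,20,-0.15,-1]
    - [25,-15,20,-0.15,-1]
    - [25,-15,10,-0.15,-1]
    - [25,-15,5,-0.15,-1]
    - [25,-15,0,-0.15,-1]
    - [25,-15,0,-0.15,-1]
    - [25,-15,0,-0.15,-1]
    - [25,-15,0,-0.15,-1]
    - [25,-15,0,-0.15,-1]
    - [25,-15,0,-0.15,-1]
    - [25,-15,0,-0.15,-1]
    - [25,-15,0,-0.15,-1]

```text
time: 1.3
tool_pos: [0.4713, 0.3064, 0.2479]
tool_rot: [-3.141, 0.001, 0.954]
contact_force: [-0.8, 0.2, -0.6]
opening: 0.0914
grip_force: 0.0
```

Request:
move_arm:
  rows:
    - [0,0,0,-0.15,-1]
    - [0,0,0,-0.15,-1]
    - [0,0,0,-0.15,-1]
    - [0,0,0,-0.15,-1]
    - [0,0,0,-0.15,-1]
    - [0,0,0,-0.15,-1]
    - [0,0,0,-0.06,-1]
    - [0,0,0,0,-1]
    - [0,0,0,0,-1]

```text
time: 2.2
tool_pos: [0.4705, 0.3071, 0.248]
tool_rot: [3.141, 0.001, 0.002]
contact_force: [0.0, 0.3, 0.2]
opening: 0.0916
grip_force: 0.0
```

```bash
python3 - <<'E'
from h import *
s=monitor.observe(); print(s['time'],s['tool_pos'],s['tool_rot'],s['qpos'])
snap('wrist','w1.png',scale=1.5)
E
```

```text
2.2 [0.47046138 0.30714489 0.24803922] [3.14122483e+00 6.20336464e-04 1.65710047e-03] [ 4.42022782e-01  3.76686426e-01  1.32079769e+00 -6.88502859e-05
  1.44482649e+00  2.01117057e+00]
```

View pics/w1.png

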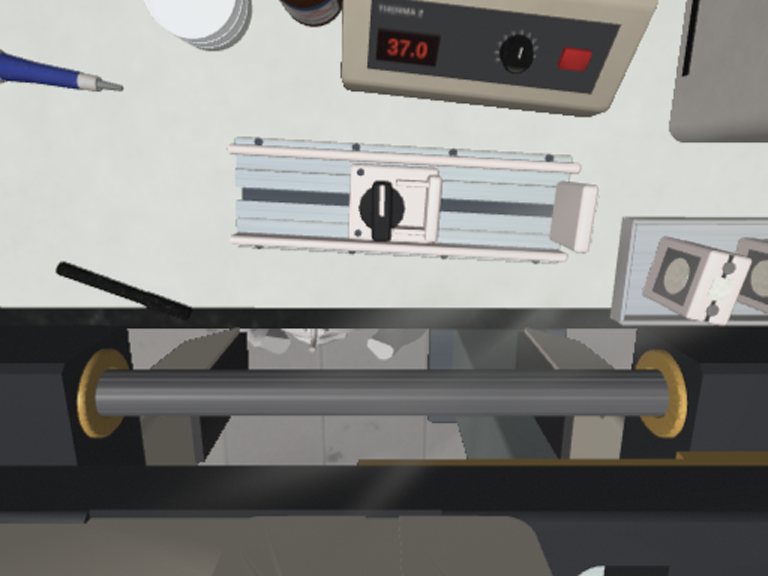

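Wrist view (1.5×): the locked knob bar is at (381,210), lying across the channel. Rail ends are at (232,149), (232,239), (578,168) and (565,257). The wall's inner top edge is about (582,183)–(574,250), and the stop face's top is at about x=441.

```bash
python3 - <<'E'
from h import *
im=cv2.imread('pics/raw_w1.png')
cv2.imwrite('pics/w1c.png',cv2.resize(im[85:180,145:405],None,fx=3,fy=3,interpolation=cv2.INTER_CUBIC))
for nm,u,v,z in [('railUL',232,149,.04),('railLL',232,239,.04),('railUR',578,168,.04),('railLR',565,257,.04),('slotL',243,195,.018),('slotR',553,210,.018),('barT',382,184,.104),('barB',379,237,.104),('wallT',582,183,.078),('wallB',574,250,.078),('stopT',441,178,.068),('stopB',436,243,.068),('beige near',475,103,.0),('instr corner',672,135,.163)]:
    print(nm,pix2w('wrist',u/1.5,v/1.5,z).round(4))
print(w2pix('wrist',[.4705,.3071,.248])*1.5)
E
```

```text
railUL [0.5441 0.4237 0.04  ]
railLL [0.4733 0.429  0.04  ]
railUR [0.5299 0.1525 0.04  ]
railLR [0.4585 0.1561 0.04  ]
slotL [0.5071 0.4236 0.018 ]
slotR [0.4948 0.1617 0.018 ]
barT [0.5205 0.307  0.104 ]
barB [0.485 0.309 0.104]
wallT [0.5201 0.1634 0.078 ]
wallB [0.4713 0.1644 0.078 ]
stopT [0.5231 0.2635 0.068 ]
stopB [0.4748 0.2658 0.068 ]
beige near [0.5822 0.2287 0.    ]
instr corner [0.5493 0.1517 0.163 ]
[[382.49381541 326.78244697]]
```

View pics/w1c.png

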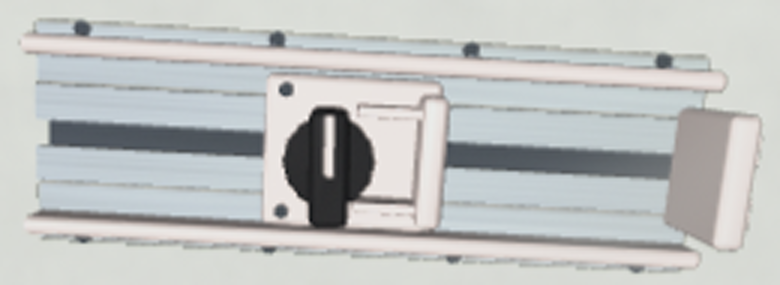

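Request:
move_arm:
  rows:
    - [16,0,-40,0,-1]
    - [16,1,-40,0,-1]
    - [0,0,-40,0,-1]
    - [0,0,-30,0,-1]
    - [0,0,-10,0,-1]
    - [0,0,-6,0,-1]
    - [0,0,0,0,-1]
    - [0,0,0,0,1]
    - [0,0,0,0,1]
    - [0,0,0,0,1]
    - [0,0,0,0,1]
    - [0,0,0,0,1]
  newtons: 50

```text
time: 3.45
tool_pos: [0.5027, 0.3083, 0.0827]
tool_rot: [-3.142, -0.0, -0.0]
contact_force: [-1.2, 0.9, 0.0]
opening: 0.0567
grip_force: 0.0
```

```bash
python3 - <<'E'
from h import *
s=monitor.observe(); print(s['time'],s['tool_pos'],s['tool_rot'],s['contact_force'],s['torque'],s['opening'],s['grip_force'])
def tri(a,b):
    A=[];B=[]
    for n,u,v in (a,b):
        p0=pix2w(n,u/1.5,v/1.5,.0,S);p1=pix2w(n,u/1.5,v/1.5,.1,S); d=p1-p0;d/=np.linalg.norm(d);P=np.eye(3)-np.outer(d,d);A.append(P);B.append(P@p0)
    return np.linalg.solve(sum(A),sum(B))
S={'tool_pos':[0.47046,0.30714,0.24804],'tool_rot':[3.14122,6.2e-4,1.657e-3]}
print(tri(('wrist',576,60),('top',332,263)),tri(('wrist',516,54),('top',312,263)),tri(('wrist',407,48),('top',281,262)))
E
```

```text
3.45 [0.50268758 0.30826692 0.08265426] [-3.14151211e+00 -4.24607417e-04 -1.36258823e-04] [-1.15461827  0.92018861  0.00418114] [-0.0287723   0.16829003 -0.02328104] 0.056717366119463784 0.0
[0.60650419 0.16424577 0.0465753 ] [0.60643758 0.21198932 0.06009165] [0.61161037 0.28843358 0.0514122 ]
```

Request:
move_arm:
  rows:
    - [0,0,0,0,1]
    - [0,0,0,0,1]
    - [0,0,0,0,1]
    - [0,0,0,0,1]
    - [0,0,0,0,1]
    - [0,0,0,0,1]
    - [0,0,0,0,1]
    - [0,0,0,0,1]

```text
time: 4.25
tool_pos: [0.5026, 0.3082, 0.0823]
tool_rot: [3.141, 0.0, -0.0]
contact_force: [0.0, -0.5, -0.9]
opening: 0.0005
grip_force: 0.0
```

Request:
move_arm:
  rows:
    - [0,0,-1,0,1]
    - [0,0,-1,0,1]
    - [0,0,-1,0,1]
    - [0,0,0,0,1]

```text
time: 4.65
tool_pos: [0.5025, 0.3082, 0.0791]
tool_rot: [3.141, 0.0, -0.0]
contact_force: [0.0, -0.2, -0.1]
opening: 0.0007
grip_force: 0.0
```

```bash
python3 - <<'E'
from h import *
snap('wrist','w2.png',scale=1.5)
E
```

```text
(no output)
```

View pics/w2.png

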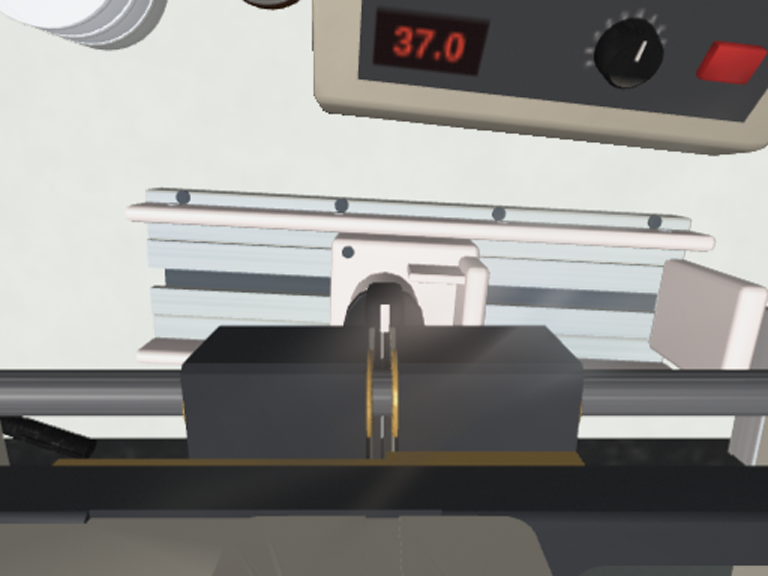

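```bash
python3 - <<'E'
from h import *
s=monitor.observe(); print(s['tool_pos'],s['opening'])
P=np.array([[.5225,.307,.1055],[.4825,.309,.1055],[.5028,.308,.0935],[.5028,.308,.0785],[.5025,.3082,.079],[.5441,.4237,.04],[.5299,.1525,.04],[.5198,.308,.0785],[.5231,.2635,.068]])
print(w2pix('wrist',P)*1.5)
im=cv2.imread('pics/raw_w2.png')
cv2.imwrite('pics/w2c.png',cv2.resize(im[150:320,180:330],None,fx=3.5,fy=3.5,interpolation=cv2.INTER_CUBIC))
E
```

```text
[0.50254187 0.30818745 0.07920814] 0.0002740752669459152
[[385.87977578 297.39788327]
 [380.28078644 402.48554569]
 [382.86143565 338.71080078]
 [382.70925275 325.73838855]
 [382.22444052 326.83774747]
 [132.89471517 214.3769195 ]
 [712.11323973 243.99076962]
 [382.69612359 285.50628995]
 [488.61586899 271.5205605 ]]
```

View pics/w2c.png

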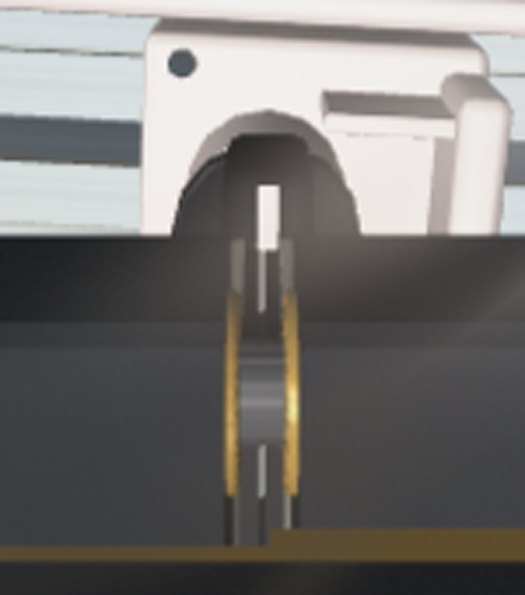

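```bash
python3 - <<'E'
from h import *
print(w2pix('scene',np.array([[.5025,.308,.079],[.5025,.308,.18]])))
snap('scene','s2.png',crop=(140,60,290,200),scale=4)
a=cv2.imread('pics/s2.png'); b=cv2.imread('pics/raw_w1.png')[210:330,60:460]
b=cv2.resize(b,(600,180)); a=cv2.resize(a,(440,410))
c=np.zeros((600,600,3),np.uint8); c[:410,:440]=a; c[415:595]=b; cv2.imwrite('pics/m2.png',c)
E
```

```text
[[203.12313511 153.31531457]
 [200.13652877 128.52919224]]
```

View pics/m2.png

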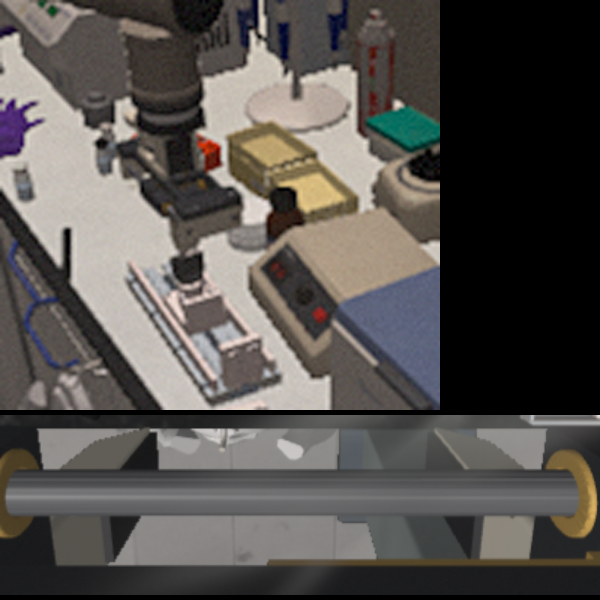

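The scene view shows the shut fingertips ending at about (187,252) in the crop, which is above the knob at (187,268). I'll probe gently downward and watch the force.

Request:
move_arm:
  rows:
    - [0,0,-2,0,1]
    - [0,0,0,0,1]

```text
time: 4.95
tool_pos: [0.5025, 0.3081, 0.0771]
tool_rot: [3.141, 0.0, -0.0]
contact_force: [-0.4, 0.2, -0.5]
opening: 0.0004
grip_force: 0.0
```

Request:
move_arm:
  rows:
    - [0,0,-2,0,1]
    - [0,0,0,0,1]

```text
time: 5.15
tool_pos: [0.5024, 0.3082, 0.0751]
tool_rot: [3.141, 0.0, -0.0]
contact_force: [0.2, 0.3, 0.1]
opening: 0.0004
grip_force: 0.0
```

Request:
move_arm:
  rows:
    - [0,0,-2,0,1]
    - [0,0,0,0,1]

```text
time: 5.35
tool_pos: [0.5025, 0.3082, 0.0731]
tool_rot: [3.141, 0.0, -0.0]
contact_force: [-0.4, 0.3, -0.0]
opening: 0.0007
grip_force: 0.0
```

Request:
move_arm:
  rows:
    - [0,0,-2,0,1]
    - [0,0,0,0,1]

```text
time: 5.55
tool_pos: [0.5031, 0.3085, 0.0724]
tool_rot: [-3.141, -0.002, -0.0]
contact_force: [-2.4, -0.4, 6.0]
opening: 0.0003
grip_force: 2.6
```

Request:
move_arm:
  rows:
    - [0,0,-2,0,1]
    - [0,0,0,0,1]

```text
time: 5.75
tool_pos: [0.5033, 0.3086, 0.071]
tool_rot: [-3.141, -0.002, -0.0]
contact_force: [-3.0, -1.4, 11.1]
opening: 0.0004
grip_force: 5.7
```

```bash
python3 - <<'E'
from h import *
s=monitor.observe(); print(s['tool_pos'],s['opening'],s['contact_force'],s['qpos'])
snap('scene','s3.png',crop=(165,110,255,200),scale=6.5)
E
```

```text
[0.50333875 0.30859026 0.07098339] 0.0003714711027994133 [-2.98536393 -1.3837843  11.11670772] [ 4.20264932e-01  5.75316854e-01  1.50306390e+00 -8.60113515e-05
  1.06070219e+00  1.99125856e+00]
```

View pics/s3.png

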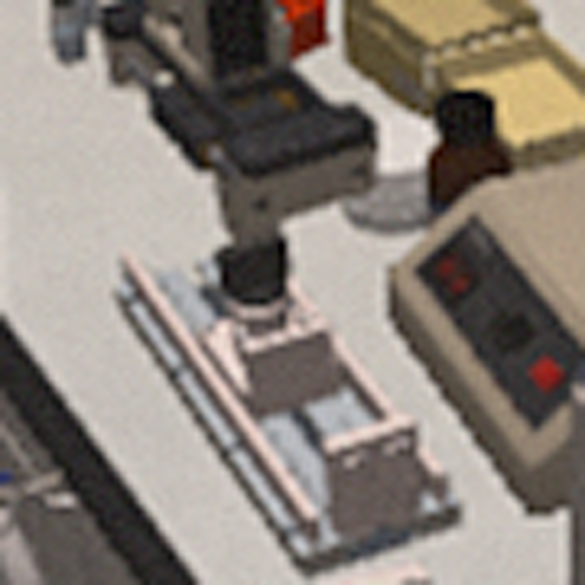

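Contact came at a reported TCP z of about 0.0725. The bar top is at 0.1055, so the real fingertips sit about 33 mm above the reported TCP. I'll lift, open partly, and go lower.

Request:
move_arm:
  rows:
    - [0,0,16,0,1]
    - [0,0,0,0,-0.1]
    - [0,0,0,0,-0.1]
    - [0,0,0,0,-0.1]
    - [0,0,0,0,-0.1]
    - [0,0,0,0,-0.1]
    - [0,0,0,0,-0.1]
    - [0,0,0,0,-0.1]

```text
time: 6.6
tool_pos: [0.5025, 0.3082, 0.0852]
tool_rot: [3.141, 0.0, -0.0]
contact_force: [-0.3, 0.6, -1.0]
opening: 0.0495
grip_force: 0.0
```

Request:
move_arm:
  rows:
    - [0,0,-10,0,-0.1]
    - [0,0,-10,0,-0.1]
    - [0,0,0,0,-0.1]

```text
time: 6.9
tool_pos: [0.5013, 0.3076, 0.0631]
tool_rot: [3.14, 0.004, -0.0]
contact_force: [-0.6, 0.4, -0.2]
opening: 0.0505
grip_force: 0.0
```

Request:
move_arm:
  rows:
    - [0,0,-6,0,-0.1]
    - [0,0,-6,0,-0.1]
    - [0,0,0,0,-0.1]

```text
time: 7.2
tool_pos: [0.502, 0.308, 0.0523]
tool_rot: [3.141, 0.002, -0.0]
contact_force: [0.7, -0.1, 0.4]
opening: 0.051
grip_force: 0.0
```

Request:
move_arm:
  rows:
    - [0,0,-3,0,1]
    - [0,0,0,0,1]
    - [0,0,0,0,1]
    - [0,0,0,0,1]
    - [0,0,0,0,1]
    - [0,0,0,0,1]
    - [0,0,0,0,1]
    - [0,0,0,0,1]
    - [0,0,0,0,1]
    - [0,0,0,0,1]
  newtons: 50

```text
time: 8.2
tool_pos: [0.5027, 0.3081, 0.0506]
tool_rot: [3.141, -0.0, -0.0]
contact_force: [-0.3, -2.7, 2.8]
opening: 0.0136
grip_force: 49.9
```

Request:
move_arm:
  rows:
    - [0,0,-1.5,0,1]
    - [0,0,-1.5,0,1]
    - [0,0,0,0,1]

```text
time: 8.5
tool_pos: [0.503, 0.3088, 0.0487]
tool_rot: [-3.14, -0.001, -0.0]
contact_force: [-2.7, -1.0, 11.6]
opening: 0.0135
grip_force: 50.0
```

Request:
move_arm:
  rows:
    - [0,0,0,0.15,1]
    - [0,0,0,0.15,1]
    - [0,0,0,0.15,1]
    - [0,0,0,0.15,1]
    - [0,0,0,0,1]

```text
time: 9.0
tool_pos: [0.5028, 0.3092, 0.0489]
tool_rot: [-3.141, -0.002, 0.604]
contact_force: [-2.9, 0.1, 12.1]
opening: 0.0139
grip_force: 50.0
```

Request:
move_arm:
  rows:
    - [0,0,0,0.15,1]
    - [0,0,0,0.15,1]
    - [0,0,0,0.15,1]
    - [0,0,0,0.15,1]
    - [0,0,0,0.15,1]
    - [0,0,0,0.15,1]
    - [0,0,0,0.02,1]
    - [0,0,0,0,1]

```text
time: 9.8
tool_pos: [0.5021, 0.3095, 0.0487]
tool_rot: [3.141, -0.002, 1.521]
contact_force: [-4.4, 1.1, 11.7]
opening: 0.0138
grip_force: 50.0
```

```bash
python3 -c "
from h import *
s=monitor.observe(); print(s['tool_pos'],s['tool_rot'],s['contact_force'],s['torque'],s['opening'])"
```

```text
[0.50214413 0.30945519 0.04871609] [ 3.14149196e+00 -2.04509131e-03  1.52054155e+00] [-4.43347369  1.0993141  11.65064617] [0.06494857 1.0925217  0.00546247] 0.01375544995163941
```

Request:
move_arm:
  rows:
    - [0,0,3,0,1]
    - [0,0,3,0,1]
    - [0,0,2,0,1]
    - [0,0,0,0,1]
    - [0,0,0,0,1]

```text
time: 10.3
tool_pos: [0.502, 0.3091, 0.0556]
tool_rot: [-3.141, -0.001, 1.52]
contact_force: [-2.7, 1.7, 5.4]
opening: 0.0136
grip_force: 50.0
```

Request:
move_arm:
  rows:
    - [0.5,9,0,0,1]
    - [0.5,9,0,0,1]
    - [0.5,9,0,0,1]
    - [0.5,9,0,0,1]
    - [0.5,9,0,0,1]
    - [0.5,9,0,0,1]
    - [0.5,9,0,0,1]
    - [0.5,9,0,0,1]
    - [0.5,9,0,0,1]
    - [0.5,7,0,0,1]
    - [0,0,0,0,1]

```text
time: 11.4
tool_pos: [0.5068, 0.3971, 0.0553]
tool_rot: [-3.14, -0.0, 1.52]
contact_force: [-4.6, 0.8, 5.7]
opening: 0.0137
grip_force: 50.0
```

Request:
move_arm:
  rows:
    - [0,0,0,0,-1]
    - [0,0,0,0,-1]
    - [0,0,0,0,-1]
    - [0,0,0,0,-1]
    - [0,0,30,0,-1]
    - [0,0,40,0,-1]
    - [0,0,40,0,-1]
    - [0,0,40,0,-1]
    - [-6,-40,40,0,-1]
    - [-6,-40,5,0,-1]
    - [-6,-40,0,0,-1]
    - [-6,-40,0,0,-1]

```text
time: 12.6
tool_pos: [0.4841, 0.2396, 0.2459]
tool_rot: [3.14, -0.0, 1.52]
contact_force: [0.3, 0.6, 0.6]
opening: 0.0917
grip_force: 0.0
```

Request:
move_arm:
  rows:
    - [-6,-40,0,0.01,-1]
    - [-6,-40,0,0.01,-1]
    - [-6,-40,0,0.01,-1]
    - [-6,-40,0,0.01,-1]
    - [-6,-40,0,0.01,-1]
    - [-6,-40,0,0,-1]
    - [-6,-40,0,0,-1]
    - [-4,-32,0,0,-1]
    - [0,0,0,0,-1]
    - [0,0,0,0,-1]

```text
time: 13.6
tool_pos: [0.4383, -0.0713, 0.2455]
tool_rot: [3.141, -0.0, 1.568]
contact_force: [0.4, 0.2, 0.3]
opening: 0.0915
grip_force: 0.0
```

```bash
python3 - <<'E'
from h import *
s=monitor.observe(); print(s['time'],list(s['tool_pos']),list(s['tool_rot']),s['qpos'])
snap('wrist','w4.png',scale=1.5)
im=cv2.imread('pics/raw_w4.png')
E
```

```text
13.6 [np.float64(0.4382506252559091), np.float64(-0.07126596054273089), np.float64(0.2455013902104949)] [np.float64(3.141316924619269), np.float64(-0.00036503840334156656), np.float64(1.5676302113974099)] [-3.34482928e-01  1.51383402e-01  1.63417011e+00  4.45115777e-04
  1.35589718e+00 -3.31411652e-01]
```

View pics/w4.png

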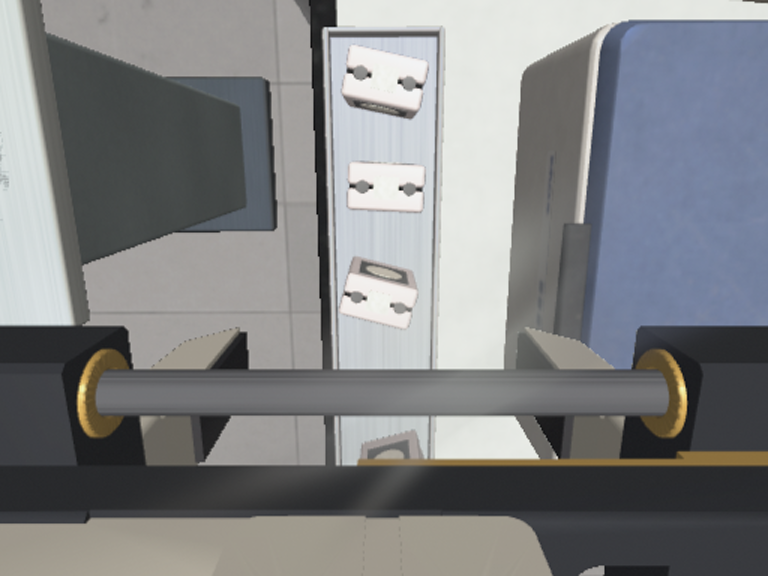

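Wrist view (1.5×, +y up): cassette tops centred at about (385,77), (386,187) and (379,303). The fourth is half hidden at (395,450).

```bash
cat >> h.py <<'E'
def top(cs,z=.075,n='wrist',S=None):
    P=np.array([pix2w(n,u/1.5,v/1.5,z,S)[:2] for u,v in cs]) # TL,TR,BR,BL in image (x right, y up)
    d=(P[1]-P[0])+(P[2]-P[3]); return P.mean(0).round(4), round(float(np.arctan2(d[1],d[0])),3), np.linalg.norm(P[1]-P[0]).round(4), np.linalg.norm(P[3]-P[0]).round(4)
E
python3 - <<'E'
from h import *
print(top([(350,45),(428,62),(419,110),(342,92)]))
print(top([(349,162),(425,164),(424,212),(347,207)]))
print(top([(349,279),(417,293),(410,328),(341,311)]))
for u,v,z in [(522,75,0),(607,25,.163),(590,250,.163),(507,320,0.03)]: print(pix2w('wrist',u/1.5,v/1.5,z).round(3))
E
```

```text
(array([0.4413, 0.0493]), -0.21, np.float64(0.0537), np.float64(0.0302))
(array([ 0.4422, -0.0238]), -0.048, np.float64(0.0541), np.float64(0.0318))
(array([ 0.437, -0.111]), -0.235, np.float64(0.0526), np.float64(0.0261))
[0.555 0.062 0.   ]
[0.553 0.061 0.163]
[ 0.556 -0.054  0.163]
[ 0.547 -0.14   0.03 ]
```

Request:
move_arm:
  rows:
    - [-1,40,0,-0.1,-1]
    - [-1,40,0,-0.1,-1]
    - [-1,41,-20,-0.007,-1]
    - [0,0,-40,0,-1]
    - [0,0,-40,0,-1]
    - [0,0,-40,0,-1]
    - [0,0,-40,0,-1]
    - [0,0,-30,0,-1]
    - [0,0,-20,0,-1]
    - [0,0,0,0,-1]
    - [0,0,0,0,1]
    - [0,0,0,0,1]
  newtons: 25

```text
time: 14.85
tool_pos: [0.4363, 0.0506, 0.0167]
tool_rot: [3.139, -0.0, 1.364]
contact_force: [0.6, 0.1, 0.8]
opening: 0.0803
grip_force: 0.0
```

Request:
move_arm:
  rows:
    - [0,0,0,0,1]
    - [0,0,0,0,1]
    - [0,0,0,0,1]
    - [0,0,0,0,1]
    - [0,0,0,0,1]
    - [0,0,0,0,1]

```text
time: 15.45
tool_pos: [0.4364, 0.0499, 0.0162]
tool_rot: [3.139, -0.0, 1.363]
contact_force: [2.1, 1.3, 7.1]
opening: 0.0562
grip_force: 25.0
```

Request:
move_arm:
  rows:
    - [0,0,20,0,1]
    - [0,0,40,0,1]
    - [0,0,45,0,1]
    - [15,34,0,0.04,1]
    - [15,34,0,0.04,1]
    - [15,34,0,0.04,1]
    - [15,34,0,0.036,1]
    - [0,0,0,0,1]
    - [0,0,0,0,1]

```text
time: 16.35
tool_pos: [0.4943, 0.1863, 0.1195]
tool_rot: [-3.139, 0.001, 1.52]
contact_force: [-0.2, -0.3, -2.2]
opening: 0.0556
grip_force: 25.0
```

```bash
python3 - <<'E'
from h import *
s=monitor.observe(); print(s['time'],list(s['tool_pos']),list(s['tool_rot']),s['contact_force'],s['opening'])
snap('wrist','w5.png',scale=1.5)
E
```

```text
16.35 [np.float64(0.4943175757080293), np.float64(0.1862891175390271), np.float64(0.11954455525108634)] [np.float64(-3.1391615573227942), np.float64(0.0009705257902250519), np.float64(1.5201358315648847)] [-0.18168327 -0.34811707 -2.19759868] 0.05563289243233546
```

View pics/w5.png

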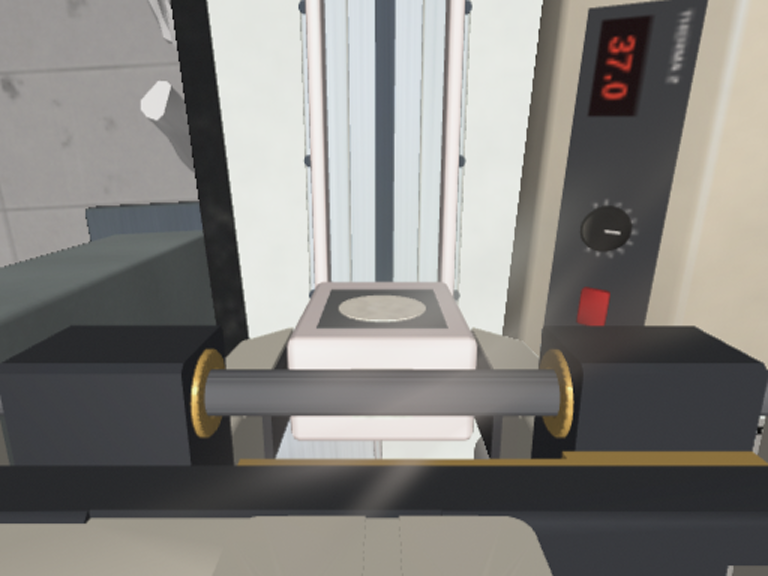

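```bash
python3 - <<'E'
from h import *
for v,z in [(335,.178),(440,.178),(450,.078),(450,.02),(462,.078)]: print(v,z,pix2w('wrist',382/1.5,v/1.5,z).round(4))
print(w2pix('wrist',[[.4957,.164,.078],[.4957,.164,.018],[.495,.150,.078]])*1.5)
E
```

```text
335 0.178 [0.4956 0.2036 0.178 ]
440 0.178 [0.4939 0.17   0.178 ]
450 0.078 [0.4902 0.1017 0.078 ]
450 0.02 [0.4882 0.0641 0.02  ]
462 0.078 [0.4899 0.0944 0.078 ]
[[386.39620236 339.68963423]
 [385.62864943 304.94225592]
 [386.39754709 365.63327996]]
```

Request:
move_arm:
  rows:
    - [1,0,-25,0,1]
    - [0,0,-25,0,1]
    - [0,0,-20,0,1]
    - [0,0,-8,0,1]
    - [0,0,-5,0,1]
    - [0,0,0,0,1]

```text
time: 17.0
tool_pos: [0.4963, 0.1856, 0.0376]
tool_rot: [-3.141, 0.0, 1.518]
contact_force: [0.5, -0.4, -1.4]
opening: 0.0559
grip_force: 25.0
```

Request:
move_arm:
  rows:
    - [0,0,-2,0,1]
    - [0,0,0,0,1]
    - [0,0,0,0,1]

```text
time: 17.3
tool_pos: [0.4967, 0.1862, 0.0361]
tool_rot: [3.14, -0.0, 1.519]
contact_force: [-0.0, -0.9, -1.6]
opening: 0.0556
grip_force: 25.0
```

Request:
move_arm:
  rows:
    - [0,0,-2,0,1]
    - [0,0,-2,0,1]
    - [0,0,0,0,1]
    - [0,0,0,0,1]

```text
time: 17.7
tool_pos: [0.4962, 0.1861, 0.0314]
tool_rot: [-3.141, 0.0, 1.519]
contact_force: [-0.4, -0.5, -2.2]
opening: 0.0557
grip_force: 25.0
```

Request:
move_arm:
  rows:
    - [0,0,-1,0,1]
    - [0,0,0,0,-1]
    - [0,0,0,0,-1]
    - [0,0,0,0,-1]
    - [0,0,20,0,-1]
    - [0,0,40,0,-1]
    - [0,0,40,0,-1]
    - [-20,-42,0,0,-1]
    - [-20,-42,0,0,-1]
    - [-20,-42,0,0,-1]
    - [0,-42,0,0,-1]
    - [0,-42,0,0,-1]

```text
time: 18.9
tool_pos: [0.4357, -0.0253, 0.1309]
tool_rot: [3.141, 0.0, 1.519]
contact_force: [1.1, 0.9, -0.5]
opening: 0.0919
grip_force: 0.0
```

Request:
move_arm:
  rows:
    - [0,0,0,0,-1]
    - [0,0,-30,0,-1]
    - [0,0,-40,0,-1]
    - [0,0,-30,0,-1]
    - [0,0,-14,0,-1]
    - [0,0,0,0,-1]
    - [0,0,0,0,1]
    - [0,0,0,0,1]
    - [0,0,0,0,1]
    - [0,0,0,0,1]
    - [0,0,0,0,1]
    - [0,0,0,0,1]

```text
time: 20.1
tool_pos: [0.4372, -0.0241, 0.0171]
tool_rot: [3.139, 0.0, 1.519]
contact_force: [0.7, 0.3, 4.1]
opening: 0.0557
grip_force: 25.0
```

Request:
move_arm:
  rows:
    - [0,0,20,0,1]
    - [0,0,40,0,1]
    - [0,0,44,0,1]
    - [10,42,0,0,1]
    - [10,42,0,0,1]
    - [10,42,0,0,1]
    - [10,42,0,0,1]
    - [10,42,0,0,1]
    - [11,39,0,0,1]
    - [0,0,0,0,1]
    - [0,0,0,0,1]

```text
time: 21.2
tool_pos: [0.4964, 0.2255, 0.1196]
tool_rot: [-3.14, 0.001, 1.521]
contact_force: [-0.7, -0.2, -2.4]
opening: 0.0558
grip_force: 25.0
```

```bash
python3 - <<'E'
from h import *
s=monitor.observe(); print(s['time'],list(s['tool_pos']),list(s['tool_rot']),s['contact_force'],s['opening'])
im=vision.read_camera('wrist')[:,:,::-1].copy(); cv2.imwrite('pics/raw_w6.png',im)
t=vision.read_camera('top')[:,:,::-1].copy(); cv2.imwrite('pics/raw_t6.png',t)
a=cv2.resize(im,(640,480))[150:400]; b=cv2.resize(t[180:245,140:365],(640,185),interpolation=cv2.INTER_CUBIC)
cv2.imwrite('pics/m6.png',np.vstack([a,b]))
E
```

```text
21.2 [np.float64(0.49638946209891616), np.float64(0.22548575124337591), np.float64(0.11961079715985343)] [np.float64(-3.139577567514664), np.float64(0.0011065204177114207), np.float64(1.5208103939078126)] [-0.69569851 -0.21662691 -2.36706578] 0.05577860558334851
```

View pics/m6.png

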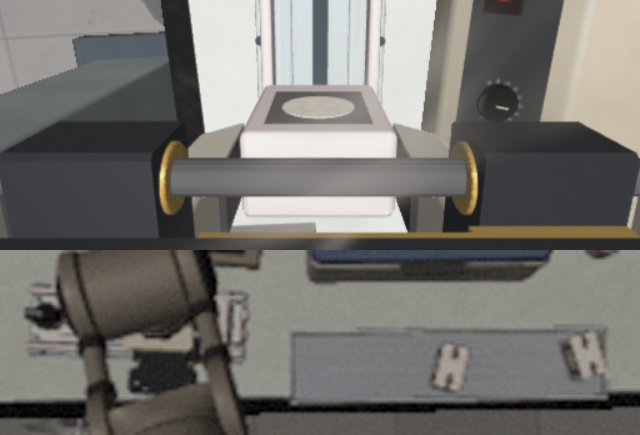

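Request:
move_arm:
  rows:
    - [1.5,0,-25,0,1]
    - [0,0,-25,0,1]
    - [0,0,-20,0,1]
    - [0,0,-8,0,1]
    - [0,0,-5,0,1]
    - [0,0,-3,0,1]
    - [0,0,-2,0,1]
    - [0,0,0,0,1]
    - [0,0,0,0,1]

```text
time: 22.2
tool_pos: [0.4992, 0.2252, 0.033]
tool_rot: [3.141, -0.0, 1.519]
contact_force: [-0.7, -0.1, -2.0]
opening: 0.0561
grip_force: 25.0
```

Request:
move_arm:
  rows:
    - [0,0,-1.5,0,1]
    - [0,0,0,0,-1]
    - [0,0,0,0,-1]
    - [0,0,0,0,-1]
    - [0,0,20,0,-1]
    - [0,0,40,0,-1]
    - [0,0,40,0,-1]
    - [-20,-42,0,0,-1]
    - [-20,-42,0,0,-1]
    - [-20,-42,0,0,-1]
    - [-5,-42,0,0,-1]
    - [0,-42,0,0,-1]

```text
time: 23.4
tool_pos: [0.4327, 0.0138, 0.1313]
tool_rot: [3.141, 0.0, 1.52]
contact_force: [1.1, -0.2, 0.4]
opening: 0.0918
grip_force: 0.0
```

Request:
move_arm:
  rows:
    - [0,-42,0,-0.06,-1]
    - [0,-42,0,-0.06,-1]
    - [0,-42,0,-0.063,-1]
    - [0,0,0,0,-1]
    - [0,0,-30,0,-1]
    - [0,0,-40,0,-1]
    - [0,0,-30,0,-1]
    - [0,0,-14,0,-1]
    - [0,0,0,0,-1]
    - [0,0,0,0,1]
    - [0,0,0,0,1]
    - [0,0,0,0,1]

```text
time: 24.6
tool_pos: [0.4346, -0.1111, 0.018]
tool_rot: [3.139, 0.0, 1.336]
contact_force: [-0.0, -0.2, 0.4]
opening: 0.0724
grip_force: 0.0
```

Request:
move_arm:
  rows:
    - [0,0,0,0,1]
    - [0,0,0,0,1]
    - [0,0,0,0,1]

```text
time: 24.9
tool_pos: [0.4342, -0.1111, 0.0175]
tool_rot: [3.14, 0.0, 1.336]
contact_force: [0.4, 0.6, 4.1]
opening: 0.0559
grip_force: 24.9
```

Request:
move_arm:
  rows:
    - [0,0,20,0,1]
    - [0,0,40,0,1]
    - [0,0,44,0,1]
    - [11,42,0,0.03,1]
    - [11,42,0,0.03,1]
    - [11,42,0,0.03,1]
    - [11,42,0,0.03,1]
    - [11,42,0,0.03,1]
    - [11,42,0,0.033,1]
    - [0,42,0,0,1]
    - [0,42,0,0,1]
    - [0,39,0,0,1]

```text
time: 26.1
tool_pos: [0.4991, 0.2658, 0.1204]
tool_rot: [-3.14, 0.0, 1.519]
contact_force: [1.1, -0.1, -1.7]
opening: 0.0557
grip_force: 25.0
```

Request:
move_arm:
  rows:
    - [0,0,0,0,1]
    - [0,0,0,0,1]

```text
time: 26.3
tool_pos: [0.499, 0.2644, 0.1202]
tool_rot: [-3.14, 0.001, 1.521]
contact_force: [-0.6, 0.2, -2.7]
opening: 0.056
grip_force: 25.0
```

```bash
python3 - <<'E'
from h import *
s=monitor.observe(); print(s['time'],list(s['tool_pos']),list(s['tool_rot']),s['contact_force'],s['opening'])
im=vision.read_camera('wrist')[:,:,::-1].copy(); cv2.imwrite('pics/raw_w7.png',im)
for f in ('w5','w6','w7'):
    g=cv2.imread(f'pics/raw_{f}.png',0); print(f,[ [int(r) for r in np.where(np.abs(np.diff(g[180:305,c].astype(int)))>12)[0]+180] for c in (215,290)])
E
```

```text
26.3 [np.float64(0.4990440399897393), np.float64(0.264425831073328), np.float64(0.12023411140699031)] [np.float64(-3.140229426425786), np.float64(0.0010660692822193063), np.float64(1.520922371511098)] [-0.56041209  0.24804411 -2.74552102] 0.05595140766271726
w5 [[187, 188, 205, 206, 207, 217, 218, 223, 224, 225, 245, 246, 276, 277, 291, 292], [187, 195, 218, 223, 224, 225, 245, 246, 276, 277, 291, 292, 293]]
w6 [[187, 188, 206, 207, 208, 218, 219, 224, 225, 245, 246, 276, 277, 291, 293, 298, 299], [187, 196, 197, 218, 219, 224, 225, 245, 246, 276, 277, 291, 293]]
w7 [[186, 187, 205, 206, 207, 215, 216, 221, 222, 223, 245, 246, 276, 277, 288, 289, 290, 291, 300, 302], [182, 195, 196, 216, 217, 221, 222, 223, 245, 246, 276, 277, 289, 291, 297, 298, 299, 302, 303]]
```

Request:
move_arm:
  rows:
    - [1,-2,-25,0,1]
    - [0,0,-25,0,1]
    - [0,0,-20,0,1]
    - [0,0,-8,0,1]
    - [0,0,-5,0,1]
    - [0,0,-3,0,1]
    - [0,0,-2,0,1]
    - [0,0,0,0,1]
    - [0,0,0,0,1]

```text
time: 27.25
tool_pos: [0.5012, 0.2622, 0.0336]
tool_rot: [3.141, -0.0, 1.519]
contact_force: [0.2, 0.7, -2.8]
opening: 0.0557
grip_force: 25.0
```

Request:
move_arm:
  rows:
    - [0,0,-1.5,0,1]
    - [0,0,0,0,-1]
    - [0,0,0,0,-1]
    - [0,0,0,0,-1]
    - [0,0,20,0,-1]
    - [0,0,40,0,-1]
    - [0,0,40,0,-1]
    - [-16,-42,30,0,-1]
    - [-16,-42,30,0,-1]
    - [-16,-42,30,0,-1]
    - [-16,-42,30,0,-1]
    - [0,-42,0,0,-1]

```text
time: 28.45
tool_pos: [0.4419, 0.0638, 0.2464]
tool_rot: [3.134, -0.0, 1.52]
contact_force: [0.7, -0.6, 0.1]
opening: 0.0916
grip_force: 0.0
```

Request:
move_arm:
  rows:
    - [0,-42,0,0.01,-1]
    - [0,-42,0,0.01,-1]
    - [0,-42,0,0.01,-1]
    - [0,-42,0,0.01,-1]
    - [0,-42,0,0.01,-1]
    - [0,-42,0,0,-1]
    - [0,-42,0,0,-1]
    - [0,-42,0,0,-1]
    - [0,-42,0,0,-1]
    - [0,0,0,0,-1]
    - [0,0,0,0,-1]

```text
time: 29.55
tool_pos: [0.4412, -0.3137, 0.242]
tool_rot: [-3.141, -0.001, 1.567]
contact_force: [-0.7, 0.1, 0.3]
opening: 0.0921
grip_force: 0.0
```

```bash
python3 - <<'E'
from h import *
s=monitor.observe(); print(s['time'],list(s['tool_pos']),list(s['tool_rot']),s['contact_force'],s['opening'])
im=vision.read_camera('wrist')[:,:,::-1].copy(); cv2.imwrite('pics/raw_w8.png',im)
t=vision.read_camera('top')[:,:,::-1].copy(); cv2.imwrite('pics/raw_t8.png',t)
a=cv2.resize(im,(768,576))[0:390]; b=cv2.resize(t[180:245,140:365],(692,200),interpolation=cv2.INTER_CUBIC)
m=np.zeros((590,768,3),np.uint8); m[:390]=a; m[390:,:692]=b
cv2.imwrite('pics/m8.png',m)
E
```

```text
29.55 [np.float64(0.44122536487146224), np.float64(-0.3137377818140503), np.float64(0.24196017416121704)] [np.float64(-3.1410226940259123), np.float64(-0.0011200896370560098), np.float64(1.5669745692184782)] [-0.72142502  0.09996471  0.34846169] 0.0920949849365975
```

View pics/m8.png

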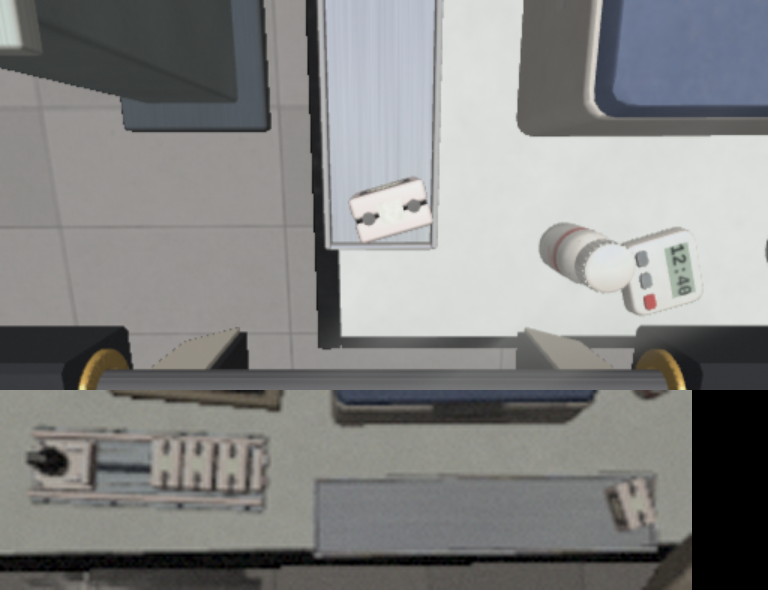

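```bash
python3 - <<'E'
from h import *
print(top([(351,198),(425,178),(432,220),(360,242)]))
print(pix2w('wrist',608/1.5,265/1.5,.099),pix2w('wrist',525/1.5,130/1.5,0))
E
```

```text
(array([ 0.4495, -0.2819]), 0.277, np.float64(0.0546), np.float64(0.0325))
[ 0.59877664 -0.31780142  0.099     ] [ 0.56258682 -0.22318917  0.        ]
```

Request:
move_arm:
  rows:
    - [2,16,0,0.14,-1]
    - [2,16,-25,0.14,-1]
    - [0,0,-40,0,-1]
    - [0,0,-40,0,-1]
    - [0,0,-40,0,-1]
    - [0,0,-40,0,-1]
    - [0,0,-28,0,-1]
    - [0,0,-14,0,-1]
    - [0,0,0,0,-1]
    - [0,0,0,0,1]
    - [0,0,0,0,1]
    - [0,0,0,0,1]

```text
time: 30.85
tool_pos: [0.4464, -0.2817, 0.0168]
tool_rot: [3.14, 0.002, 1.849]
contact_force: [-0.0, 0.4, 0.9]
opening: 0.0724
grip_force: 0.0
```

Request:
move_arm:
  rows:
    - [0,0,0,0,1]
    - [0,0,0,0,1]
    - [0,0,0,0,1]
    - [0,0,0,0,1]

```text
time: 31.25
tool_pos: [0.4459, -0.2816, 0.016]
tool_rot: [3.141, 0.001, 1.849]
contact_force: [0.4, 0.5, 5.2]
opening: 0.0557
grip_force: 25.0
```

Request:
move_arm:
  rows:
    - [0,0,20,0,1]
    - [0,0,40,0,1]
    - [0,0,45,0,1]
    - [0,42,0,-0.05,1]
    - [0,42,0,-0.05,1]
    - [0,42,0,-0.05,1]
    - [0,42,0,-0.05,1]
    - [8,42,0,-0.05,1]
    - [8,42,0,-0.04,1]
    - [8,42,0,-0.04,1]
    - [8,42,0,0,1]
    - [8,42,0,0,1]

```text
time: 32.45
tool_pos: [0.4852, 0.0983, 0.1201]
tool_rot: [-3.141, 0.0, 1.519]
contact_force: [0.2, -0.8, -2.6]
opening: 0.0558
grip_force: 25.0
```

Request:
move_arm:
  rows:
    - [8,42,0,0,1]
    - [8,42,0,0,1]
    - [0,42,0,0,1]
    - [0,42,0,0,1]
    - [0,40,0,0,1]
    - [0,0,0,0,1]
    - [0,0,0,0,1]
    - [0,0,0,0,1]

```text
time: 33.25
tool_pos: [0.5013, 0.3035, 0.12]
tool_rot: [-3.14, 0.001, 1.518]
contact_force: [0.6, -1.5, -2.1]
opening: 0.0559
grip_force: 25.0
```

```bash
python3 - <<'E'
from h import *
s=monitor.observe(); print(s['time'],list(s['tool_pos']),list(s['tool_rot']),s['contact_force'],s['opening'])
im=vision.read_camera('wrist')[:,:,::-1].copy(); cv2.imwrite('pics/raw_w9.png',im)
for f in ('w7','w9'):
    g=cv2.imread(f'pics/raw_{f}.png',0); print(f,[ [int(r) for r in np.where(np.abs(np.diff(g[180:305,c].astype(int)))>12)[0]+180] for c in (215,290)])
E
```

```text
33.25 [np.float64(0.5013147453976848), np.float64(0.303498134914295), np.float64(0.11997822958376031)] [np.float64(-3.1404739002944053), np.float64(0.0010826947935771436), np.float64(1.5181831676620756)] [ 0.61869481 -1.49397127 -2.07993714] 0.05587825596396315
w7 [[186, 187, 205, 206, 207, 215, 216, 221, 222, 223, 245, 246, 276, 277, 288, 289, 290, 291, 300, 302], [182, 195, 196, 216, 217, 221, 222, 223, 245, 246, 276, 277, 289, 291, 297, 298, 299, 302, 303]]
w9 [[191, 192, 211, 212, 213, 224, 225, 230, 231, 232, 245, 246, 276, 277, 278, 279, 297, 298, 299], [183, 201, 202, 224, 225, 230, 231, 232, 245, 246, 276, 277, 278, 297, 298, 299, 300, 302, 303]]
```

Request:
move_arm:
  rows:
    - [0.5,4,0,0,1]
    - [0,0,-25,0,1]
    - [0,0,-25,0,1]
    - [0,0,-20,0,1]
    - [0,0,-8,0,1]
    - [0,0,-5,0,1]
    - [0,0,-3,0,1]
    - [0,0,-2,0,1]
    - [0,0,0,0,1]
    - [0,0,0,0,1]

```text
time: 34.3
tool_pos: [0.5024, 0.3088, 0.0331]
tool_rot: [3.141, -0.0, 1.519]
contact_force: [0.2, 0.4, -2.9]
opening: 0.0559
grip_force: 25.0
```

Request:
move_arm:
  rows:
    - [0,0,-1.5,0,1]
    - [0,0,0,0,-1]
    - [0,0,0,0,-1]
    - [0,0,0,0,-1]
    - [0,0,0,0,-1]
    - [0,0,20,0,-1]
    - [0,0,40,0,-1]
    - [0,0,30,0,-1]
    - [0,45,0,0,-1]
    - [3,45,0,0,-1]
    - [0,0,0,0,-1]
    - [0,0,0,0,-1]

```text
time: 35.5
tool_pos: [0.5046, 0.3992, 0.1205]
tool_rot: [-3.141, 0.001, 1.521]
contact_force: [0.6, -0.1, 0.3]
opening: 0.0919
grip_force: 0.0
```

```bash
python3 - <<'E'
from h import *
s=monitor.observe(); print(s['time'],list(s['tool_pos']),list(s['tool_rot']),s['contact_force'],s['opening'])
E
```

```text
35.5 [np.float64(0.5045798951769445), np.float64(0.39916903042143886), np.float64(0.12048361363587749)] [np.float64(-3.141164684100272), np.float64(0.0007746870545224382), np.float64(1.520602282035615)] [ 0.62995354 -0.09698007  0.30461895] 0.09188211197593182
```

Request:
move_arm:
  rows:
    - [2,-2,-30,0,-1]
    - [0,0,-20,0,-1]
    - [0,0,-10,0,0]
    - [0,0,-5,0,1]
    - [0,0,0,0,1]
    - [0,0,0,0,1]
    - [0,0,0,0,1]
    - [0,0,0,0,1]
    - [0,0,0,0,1]
    - [0,0,0,0,1]
    - [0,0,0,0,1]
    - [0,0,0,0,1]
  newtons: 50

```text
time: 36.7
tool_pos: [0.5071, 0.3966, 0.056]
tool_rot: [3.142, 0.0, 1.519]
contact_force: [-0.3, 0.4, -0.0]
opening: 0.0163
grip_force: 0.0
```

Request:
move_arm:
  rows:
    - [0,0,0,0,1]
    - [0,0,0,0,1]
    - [0,0,0,0,1]
    - [0,0,0,0,1]

```text
time: 37.1
tool_pos: [0.5068, 0.3966, 0.056]
tool_rot: [-3.141, 0.0, 1.519]
contact_force: [-2.6, 0.4, 1.4]
opening: 0.0135
grip_force: 50.0
```

Request:
move_arm:
  rows:
    - [-0.2,-4,0,0,1]
    - [-0.2,-4,0,0,1]
    - [-0.2,-4,0,0,1]
    - [-0.2,-4,0,0,1]
    - [-0.2,-4,0,0,1]
    - [-0.2,-4,0,0,1]
    - [-0.2,-4,0,0,1]
    - [-0.2,-4,0,0,1]
    - [0,0,0,0,1]

```text
time: 38.0
tool_pos: [0.5053, 0.3639, 0.056]
tool_rot: [-3.141, 0.001, 1.518]
contact_force: [-4.2, 1.2, 2.5]
opening: 0.0136
grip_force: 50.0
```

Request:
move_arm:
  rows:
    - [-0.1,-2,0,0,1]
    - [-0.1,-2,0,0,1]
    - [-0.1,-2,0,0,1]
    - [-0.1,-2,0,0,1]
    - [-0.1,-2,0,0,1]
    - [-0.1,-2,0,0,1]
    - [0,0,0,0,1]

```text
time: 38.7
tool_pos: [0.5047, 0.353, 0.056]
tool_rot: [-3.141, -0.001, 1.519]
contact_force: [-4.2, 3.4, 1.5]
opening: 0.0138
grip_force: 50.0
```

Request:
move_arm:
  rows:
    - [-0.1,-2,0,0,1]
    - [-0.1,-2,0,0,1]
    - [0,0,0,0,1]

```text
time: 39.0
tool_pos: [0.5045, 0.3491, 0.056]
tool_rot: [-3.141, -0.001, 1.519]
contact_force: [-4.3, 5.1, 1.8]
opening: 0.0139
grip_force: 50.0
```

Request:
move_arm:
  rows:
    - [-0.1,-1.5,0,0,1]
    - [-0.1,-1.5,0,0,1]
    - [0,0,0,0,1]

```text
time: 39.3
tool_pos: [0.5043, 0.3464, 0.056]
tool_rot: [3.142, -0.001, 1.519]
contact_force: [-5.2, 5.2, 0.4]
opening: 0.0136
grip_force: 50.0
```

Request:
move_arm:
  rows:
    - [-0.1,-1.5,0,0,1]
    - [0,0,0,0,1]

```text
time: 39.5
tool_pos: [0.5043, 0.3449, 0.056]
tool_rot: [3.142, -0.001, 1.519]
contact_force: [-4.0, 5.0, -0.1]
opening: 0.0135
grip_force: 50.0
```

Request:
move_arm:
  rows:
    - [-0.1,-1.5,0,0,1]
    - [0,0,0,0,1]

```text
time: 39.7
tool_pos: [0.5041, 0.3434, 0.056]
tool_rot: [3.142, -0.001, 1.519]
contact_force: [-4.2, 6.0, 1.6]
opening: 0.0135
grip_force: 50.0
```

Request:
move_arm:
  rows:
    - [-0.1,-1.5,0,0,1]
    - [0,0,0,0,1]

```text
time: 39.9
tool_pos: [0.5041, 0.3426, 0.056]
tool_rot: [3.141, -0.003, 1.519]
contact_force: [-3.9, 7.4, -0.0]
opening: 0.0137
grip_force: 50.0
```

Request:
move_arm:
  rows:
    - [0,-1.5,0,0,1]
    - [0,0,0,0,1]

```text
time: 40.1
tool_pos: [0.5041, 0.3422, 0.056]
tool_rot: [3.141, -0.005, 1.519]
contact_force: [-3.0, 11.9, -2.3]
opening: 0.0139
grip_force: 50.0
```

Request:
move_arm:
  rows:
    - [0,-1.5,0,0,1]
    - [0,0,0,0,1]

```text
time: 40.3
tool_pos: [0.5042, 0.3416, 0.0561]
tool_rot: [3.141, -0.006, 1.519]
contact_force: [-3.8, 14.3, -1.9]
opening: 0.0135
grip_force: 50.0
```

Request:
move_arm:
  rows:
    - [0,0,-2,0,1]
    - [0,0,-2,0,1]
    - [0,0,-2,0,1]
    - [0,0,-2,0,1]
    - [0,0,-2,0,1]
    - [0,0,0,0,1]
    - [0,0,0,0,1]

```text
time: 41.0
tool_pos: [0.5045, 0.3418, 0.0483]
tool_rot: [3.139, -0.006, 1.519]
contact_force: [-7.9, 12.2, 12.5]
opening: 0.0137
grip_force: 50.1
```

Request:
move_arm:
  rows:
    - [0,0,0,-0.15,1]
    - [0,0,0,-0.15,1]
    - [0,0,0,-0.15,1]
    - [0,0,0,-0.15,1]
    - [0,0,0,-0.15,1]
    - [0,0,0,0,1]

```text
time: 41.6
tool_pos: [0.5045, 0.3418, 0.0484]
tool_rot: [-3.139, -0.007, 0.764]
contact_force: [-7.7, 12.5, 12.2]
opening: 0.014
grip_force: 50.1
```

Request:
move_arm:
  rows:
    - [0,0,0,-0.15,1]
    - [0,0,0,-0.15,1]
    - [0,0,0,-0.15,1]
    - [0,0,0,-0.15,1]
    - [0,0,0,-0.15,1]
    - [0,0,0,-0.05,1]
    - [0,0,0,-0.01,1]
    - [0,0,0,0,1]

```text
time: 42.4
tool_pos: [0.5046, 0.3417, 0.0484]
tool_rot: [-3.135, -0.003, -0.041]
contact_force: [-7.9, 12.4, 11.9]
opening: 0.0135
grip_force: 50.1
```

```bash
python3 -c "
from h import *
s=monitor.observe(); print(s['tool_pos'],s['tool_rot'],s['contact_force'],s['torque'],s['opening'])"
```

```text
[0.504629   0.34171259 0.04839173] [-3.13533429e+00 -2.83739367e-03 -4.10361741e-02] [-7.86071241 12.36624432 11.9411751 ] [2.34073262 1.92778419 0.15092767] 0.01346885394828183
```

Request:
move_arm:
  rows:
    - [0,0,2,0,1]
    - [0,0,2,0,1]
    - [0,0,0,0,1]

```text
time: 42.7
tool_pos: [0.5043, 0.3416, 0.0506]
tool_rot: [-3.136, -0.002, -0.041]
contact_force: [-5.1, 12.9, 0.9]
opening: 0.0138
grip_force: 50.1
```

Request:
move_arm:
  rows:
    - [0,0,0,0,-1]
    - [0,0,0,0,-1]
    - [0,0,0,0,-1]
    - [0,0,0,0,-1]
    - [0,0,0,0,-1]
    - [0,0,0,0,-1]
    - [0,0,30,0,-1]
    - [0,0,40,0,-1]
    - [0,0,40,0,-1]
    - [0,0,40,0,-1]
    - [0,0,40,0,-1]
    - [0,0,0,0,-1]

```text
time: 43.9
tool_pos: [0.5068, 0.3392, 0.2467]
tool_rot: [-3.136, -0.011, -0.041]
contact_force: [-0.2, 1.1, -0.2]
opening: 0.0916
grip_force: 0.0
```

Request:
move_arm:
  rows:
    - [-40,-20,0,0,-1]
    - [-30,-20,0,0,-1]
    - [0,-20,0,0,-1]
    - [0,-20,0,0,-1]
    - [0,0,0,0,-1]
    - [0,0,0,0,-1]

```text
time: 44.5
tool_pos: [0.4343, 0.2581, 0.2399]
tool_rot: [-3.141, 0.0, -0.042]
contact_force: [-0.1, 1.0, -0.3]
opening: 0.0921
grip_force: 0.0
```

```bash
python3 - <<'E'
from h import *
s=monitor.observe(); print(s['time'],list(s['tool_pos']),list(s['tool_rot']),s['contact_force'],s['opening'])
snap('wrist','w10.png',crop=(80,70,440,230),scale=2.2)
E
```

```text
44.5 [np.float64(0.4343280944970833), np.float64(0.2581176793580367), np.float64(0.2398653575419443)] [np.float64(-3.1413966922802183), np.float64(5.9527460033459434e-05), np.float64(-0.0422761632799864)] [-0.09724326  1.02895797 -0.26256893] 0.09206791919862284
```

View pics/w10.png

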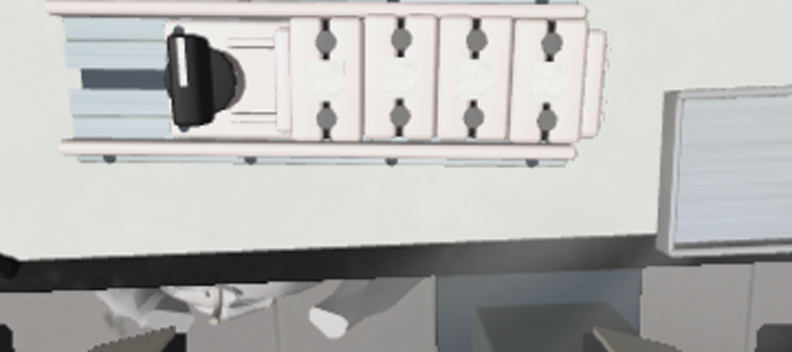

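Final view: the four cassettes stand snug between the wall (595,80) and the stop (285,80). The knob bar at (180,75) lies across the channel, and the arm is clear.

```bash
python3 -c "
from cell import workorder
print(workorder.hand_in())"
```

```text
the job is handed in; nothing more can be done
None
```

I handed the job in after about 45 s of robot time. All four cassettes found stand in one row, snug between the end wall and the stop. The stud is turned across and locked, and the last wrist picture shows this with the arm clear. I never touched the bottles or dishes. The hand-in gave no verdict.

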